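# Check off three finished parts at the metal shop bench

### The arm

A 6-joint arm with a two-finger parallel gripper is mounted at the origin on the work surface. World frame = base frame: x ahead of the robot, y to its left, z up, the work surface at z = 0. Lengths are in mm, angles in rad, forces in N, time in s.
With the tool pointing down it reaches from about 225 to 725 mm from the base axis. Payload 3.1 kg.
Tool frame: the origin (TCP) lies on the centre line of the jaws, within the pads' length; the fingertips stand 25 mm ahead of it and the grasp point (between the pads) lies 6 mm ahead of it; z points along the fingers, x is the direction in which the jaws open and shut, and the axes are right-handed (so a half turn about z gives the same grasp; the last joint's range is limited). The gripper opens to 85 mm and grips with 20 to 120 N. Pads are 22 mm wide; open, the fingers measure 114 mm over their backs; the gripper's body (76 mm by 85 mm) begins 54 mm behind the grasp point. The pads swing forward as they close: fully open they stand 13 mm farther back than shut.
Start: joints at [-1.231, 0.048, 0.099, 1.622, 0, 1.443], TCP at [236.72, -468.595, 256.312] pointing down, gripper open.
Joint ranges: [-2.91, 2.91], [-0.99, 1.94], [-1.21, 1.42], [-2.12, 2.29], [-1.49, 1.47], [-3.14, 3.14]. Speed limits (rad/s): [2.79, 2.79, 3.14, 3.14, 3.14, 3.14].

### API

Orientations are given as a rotation vector (axis times angle).
In Python, from cell import get_state, camera, calibration, sign_off, silhouettes gives the robot as it stands.
- The arm moves only by the tool move_arm, never from a script. Its argument "moves" is a list of rows, each an object with "claw": the closure in counts, from 0 (fully open) to 255 (shut); "travel": the shift along the tool's x, y, z in units of 40 mm (1.0 is 40 mm), a list of three; "angular": the turn, a rotation vector about the tool's x, y, z in units of 5 degrees (1.0 is 5 degrees), a list of three. A call has 1 to 5 rows; each row shifts and turns the commanded pose from where the row before left it, along the tool's axes as they then stand; what a row does not reach is not made up. A row lasts 1/12 s, in which the tool goes at most 41.7 mm and 7.16 degrees, less where a joint would pass 70% of its speed; a pose out of reach is approached as far as the arm can. A call is refused whole if a number of a shift passes 1 or a number of a turn 1, either way. A call with a gripper value outside its range is refused whole. The fingers move at their own pace and stop on an object; the grip force is fixed at half the most. Time passes only in rows, so rows that do not move let the fingers close. It gives the time, the measured TCP pose, the force and the opening at its end, in the units of the state.
- get_state(): the state, without advancing time (a new reading comes with each control period).
- camera(name): name is "scene" or "top" or "wrist"; returns the picture (420x560x3 uint8, red, green, blue); there is no depth.
- calibration(name): a dict with "fovy" (degrees; the focal length in pixels is half the picture's height over the tangent of half this angle, whatever the lens; pixels are square), "cx", "cy" (the principal point, pixels), "distortion" ([k1, k2, p1, p2, k3] as OpenCV has them; the pictures are not rectified), "extrinsics" (4x4, takes a point from camera to world coordinates); the wrist camera has in their place "mount" (4x4, takes a point from camera to tool coordinates, whose origin is the TCP and whose axes are the tool frame's). Camera axes: x right, y up, looking along -z (the intrinsics and any distortion apply to the point x, -y, -z); pixel columns grow to the right and rows downward; lengths in mm; the calibration is good to about 2 mm. A picture is of the moment at which its call begins: read the wrist's pose just before it. calibration takes no time and is no camera call.
- sign_off(): hands the job in, once; it reports no verdict.
Trained networks look in the newest picture that a camera, given by its name, has taken for a name from the list of things; names that differ only in an ending like _2 or _b are one class to them, and where a whole thing is asked for, a point or a joint stands for the part that bears it (a point fixed in the world has none). Each returns a list of dicts, best first, with "score" (0 to 1); they miss things now and then, are a little off and sometimes report something else, mostly with a low value. They report only what shows in the picture. A call takes as long as a camera call.
- silhouettes(camera, target): "region" (420x560 bool, what is visible of it) and "extent" ([left, top, right, bottom] in pixels, round what is visible of it).
The state is a dict: "clock": time; "q": joint angles; "qvel": joint speeds; "joint_torque": joint torques, N m; "ee_pos": TCP position; "orientation": TCP orientation; "ft_force": force on the tool from outside, world axes, zero at the start; "moment": the same for the moment, N m; "grip_width": finger opening in mm.
Only numpy, scipy, OpenCV 4.12 (cv2) and the standard library are available. Lean on these libraries where they do the work, as an engineer would, in place of code of your own. Each camera call takes 0.05 s, during which the arm holds its last target. There are 200 camera calls.

### The job

Three finished parts have passed inspection: check them off in assembly order by tapping down the button on each one's plate with your fingertips, first the angle bracket's yellow button, then the tube collar's blue one, then the sprocket's red one. Tap lightly, without leaning on a button, so that each goes well over half way down and stays there. The bolt has not been checked: leave its green button up, and leave the parts and everything else on the bench lying where they are.

Things in the scene. Friction and masses are not known exactly. Their poses are not given: they have to be found in the camera images.
- button_bracket (a point): centre of the top face of the yellow check-off button of the bracket's station: a 29 mm wide cap whose top stands 69 mm above the table when up; the point moves down with the cap. Below it is a 36 mm wide metal sleeve, from which the cap still stands 11 mm proud when fully in.
- cap_bracket (a joint): how far the yellow button's cap is pushed into its sleeve, m: 0 up (start), 0.010 fully in. About 2 N straight down slides it; it stays where it is left. At 10 mm the sleeve begins to yield on a spring: 3 N at first and 1.5 N more per mm, up to 9 mm; it comes back up when let go.
- station_bracket: fixed dark steel plate, 140 x 90 x 20 mm, that carries the yellow button and the bracket; origin at the centre of its underside, z up; the button stands 45 mm from the origin towards the plate's -x, the part about 33 mm from it towards +x
- bracket: loose L-shaped aluminium angle bracket, 45 x 40 mm foot and a 50 mm upright leg, on the plate with the yellow button; origin at the centre of its underside
- button_collar (a point): centre of the top face of the blue check-off button of the collar's station: a 29 mm wide cap whose top stands 69 mm above the table when up; the point moves down with the cap. Below it is a 36 mm wide metal sleeve, from which the cap still stands 11 mm proud when fully in.
- cap_collar (a joint): how far the blue button's cap is pushed into its sleeve, m: 0 up (start), 0.010 fully in. About 2 N straight down slides it; it stays where it is left. At 10 mm the sleeve begins to yield on a spring: 3 N at first and 1.5 N more per mm, up to 9 mm; it comes back up when let go.
- station_collar: fixed dark steel plate, 140 x 90 x 20 mm, that carries the blue button and the collar; origin at the centre of its underside, z up; the button stands 45 mm from the origin towards the plate's -x, the part about 33 mm from it towards +x
- collar: loose plain steel tube collar, 56 mm across, 42 mm tall, standing open end up, on the plate with the blue button; origin at the centre of its underside
- button_sprocket (a point): centre of the top face of the red check-off button of the sprocket's station: a 29 mm wide cap whose top stands 69 mm above the table when up; the point moves down with the cap. Below it is a 36 mm wide metal sleeve, from which the cap still stands 11 mm proud when fully in.
- cap_sprocket (a joint): how far the red button's cap is pushed into its sleeve, m: 0 up (start), 0.010 fully in. About 2 N straight down slides it; it stays where it is left. At 10 mm the sleeve begins to yield on a spring: 3 N at first and 1.5 N more per mm, up to 9 mm; it comes back up when let go.
- station_sprocket: fixed dark steel plate, 140 x 90 x 20 mm, that carries the red button and the sprocket; origin at the centre of its underside, z up; the button stands 45 mm from the origin towards the plate's -x, the part about 33 mm from it towards +x
- sprocket: loose flat rust-brown toothed sprocket with a bright steel hub, 72 mm across, 16 mm tall at the hub, lying flat, on the plate with the red button; origin at the centre of its underside
- button_bolt (a point): centre of the top face of the green check-off button of the bolt's station: a 29 mm wide cap whose top stands 69 mm above the table when up; the point moves down with the cap. Below it is a 36 mm wide metal sleeve, from which the cap still stands 11 mm proud when fully in.
- cap_bolt (a joint): how far the green button's cap is pushed into its sleeve, m: 0 up (start), 0.010 fully in. About 2 N straight down slides it; it stays where it is left. At 10 mm the sleeve begins to yield on a spring: 3 N at first and 1.5 N more per mm, up to 9 mm; it comes back up when let go.
- station_bolt: fixed dark steel plate, 140 x 90 x 20 mm, that carries the green button and the bolt; origin at the centre of its underside, z up; the button stands 45 mm from the origin towards the plate's -x, the part about 33 mm from it towards +x
- bolt: loose brass-coloured bolt, 75 mm tall, standing on its 32 mm head, on the plate with the green button; origin at the centre of its underside
- can: bystander: drinks can, silver-white with a blue band, 66 mm across, 120 mm tall, loose on the bench; origin at its foot
- wrench: bystander: steel wrench lying flat, loose on the bench; origin at its underside
- screwdriver: bystander: screwdriver with a red handle, lying, loose on the bench; origin at its underside
- hammer: bystander: hammer, lying, loose on the bench; origin at its underside
- brush: bystander: bench brush, lying, loose on the bench; origin at its underside
- pipe_end: bystander: short steel pipe end, 90 mm across, 60 mm tall, standing, loose on the bench; origin at its foot

How it is judged (in metres and radians):
On the way, in this order (a step that is already met when the one before it is completed fails the run):
1. the yellow button of the bracket is tapped down (value of joint cap_bracket above 0.006 m), for 0.1 s.
2. the blue button of the collar is tapped down (value of joint cap_collar above 0.006 m), for 0.1 s.
3. the red button of the sprocket is tapped down (value of joint cap_sprocket above 0.006 m), for 0.1 s.
At the end, for the whole second after the job is handed in: the yellow, blue and red buttons are each more than 6 mm of their 10 mm down and stay there, the green one is less than 2 mm down, and all four parts are within 15 mm of where they began (value of joint each of cap_bracket, cap_collar, cap_sprocket above 0.006 m and value of joint cap_bolt below 0.002 m and distance of each of bracket, collar, sprocket, bolt from where it was at the start of the episode below 0.015 m); the robot touches nothing.
It fails at once if the blue button goes down (3 mm) before the yellow one, or the red before the blue ((value of joint cap_collar above 0.003 m and value of joint cap_bracket below 0.006 m) or (value of joint cap_sprocket above 0.003 m and value of joint cap_collar below 0.006 m)).
It fails at once if the green button is pushed down (2 mm or more) (value of joint cap_bolt above 0.002 m).
It fails at once if a button or its plate is pressed hard (over 15 N) (contact force between any of the fingers, the arm and station_bracket above 15 N or contact force between any of the fingers, the arm and station_collar above 15 N or contact force between any of the fingers, the arm and station_sprocket above 15 N or contact force between any of the fingers, the arm and station_bolt above 15 N).
It fails at once if a part is moved, lifted or carried (over 15 mm) (distance of any of bracket, collar, sprocket, bolt from where it was at the start of the episode above 0.015 m).
It fails at once if a bystander is moved (over 25 mm) (distance of any of can, wrench, screwdriver, hammer, brush, pipe_end from where it was at the start of the episode above 0.025 m).
It also fails if it takes over 48 s, if anything falls off the work surface, if the arm or the gripper's body presses on something with over 40 N, if the wrist force passes 120 N, or if a joint passes its speed limit or range.

## Working session

There is one attempt and no reset: what is moved stays moved. The work goes in short steps, Python scripts to look and compute and a tool call to move; the robot and the scene stay as the last step left them, time stands still between calls to the robot, and variables do not carry over. Pictures are saved under pics/ and viewed, about 8 in all and at most 12, crops included, and the job is handed in when it is done.

Besides the shell and the picture viewer there is one more tool, called after "Call:" by a JSON object that holds its "api" and its "payload", one argument or row to a line. move_arm: Moves the arm, as the interface text tells. Its arguments: {"type":"object","properties":{"moves":{"type":"array"}},"required":["moves"]}

```bash
mkdir -p pics; ls; cat > h.py <<'E'
import numpy as np, cv2
from cell import *
from scipy.spatial.transform import Rotation as R
def K(c):
    f=210/np.tan(np.radians(c["fovy"]/2)); return np.array([[f,0,c["cx"]],[0,f,c["cy"]],[0,0,1.]])
def T_cam(name,s=None):
    c=calibration(name)
    if "extrinsics" in c: return np.array(c["extrinsics"])
    T=np.eye(4);T[:3,:3]=R.from_rotvec(s["orientation"]).as_matrix();T[:3,3]=s["ee_pos"]
    return T@np.array(c["mount"])
def ray(name,uv,z,s=None):
    c=calibration(name);T=T_cam(name,s)
    x,y=cv2.undistortPoints(np.array([[uv]],float),K(c),np.array(c["distortion"],float))[0,0]
    d=T[:3,:3]@np.array([x,-y,-1]);o=T[:3,3]
    return o+d*(z-o[2])/d[2]
def proj(name,p,s=None):
    c=calibration(name);T=np.linalg.inv(T_cam(name,s));q=T[:3,:3]@np.array(p,float)+T[:3,3]
    return cv2.projectPoints(np.array([[q[0],-q[1],-q[2]]]),np.zeros(3),np.zeros(3),K(c),np.array(c["distortion"],float))[0][0,0]
def save(n,im): cv2.imwrite("pics/"+n,im[:,:,::-1])
E
python3 - <<'E'
from h import *
s=get_state();print(s)
for n in("scene","top"):
    save(n+"1.png",camera(n))
    print(n,T_cam(n)[:3,3])
    for b in("bracket","collar","sprocket","bolt"):
        for t in("button_","station_",""):
            for r in silhouettes(n,t+b)[:2]:
                ys,xs=np.nonzero(r["region"]);m=(xs.mean(),ys.mean())
                print(n,t+b,round(r["score"],2),r["extent"],len(xs),np.round(m),np.round(ray(n,m,66 if t=="button_" else 20)))
E
```

```text
pics
{'clock': 0.0, 'q': array([-1.23078535e+00,  4.87010333e-02,  9.75723153e-02,  1.62200275e+00,
       -1.60069353e-05,  1.44297440e+00]), 'qvel': array([-0.00115342, -0.00067305, -0.00166827,  0.00017183,  0.00143385,
       -0.00145353]), 'joint_torque': array([-1.45916956e-04, -3.38780701e+01,  3.20016217e+01,  2.03518581e-02,
       -6.54554879e-05, -2.64912742e-06]), 'ee_pos': array([ 236.53523969, -468.06500333,  255.13016474]), 'orientation': array([-2.67460871,  1.64527415,  0.00286824]), 'ft_force': array([0.45725066, 0.01700284, 0.14595153]), 'moment': array([ 0.04091001, -0.03442972, -0.01489198]), 'grip_width': 85.37944995650439}
scene [1404.31287679  437.70806336 1457.312544  ]
scene station_bracket 0.77 [189.8, 126.6, 223.4, 167.5] 729 [207. 147.] [ 472. -350.   20.]
scene station_bracket 0.62 [173.2, 200.9, 196.2, 237.3] 635 [187. 218.] [ 760. -238.   20.]
scene bracket 0.3 [206.4, 126.5, 214.5, 136.4] 53 [209. 131.] [ 403. -385.   20.]
scene button_collar 0.59 [261.9, 166.9, 269.7, 168.7] 55 [265. 169.] [488. -97.  66.]
scene button_collar 0.5 [285.4, 199.3, 322.8
[... 1799 characters left out ...]
198.5, 280.5, 240.7] 690 [260. 223.] [542. 102.  66.]
top station_sprocket 0.81 [243.3, 200.2, 277.3, 236.9] 587 [260. 223.] [548. 106.  20.]
top sprocket 0.78 [250.9, 199.5, 269.3, 219.7] 293 [262. 209.] [600. 102.  20.]
top sprocket 0.3 [303.1, 215.4, 320.5, 230.7] 113 [312. 222.] [561. -80.  20.]
top button_bolt 0.47 [183.6, 236.0, 189.6, 242.8] 46 [186. 239.] [473. 354.  66.]
top button_bolt 0.16 [244.0, 195.0, 277.9, 241.7] 703 [261. 223.] [541.  99.  66.]
top station_bolt 0.69 [177.2, 209.4, 207.7, 250.8] 915 [193. 229.] [515. 344.  20.]
top bolt 0.39 [188.8, 213.2, 197.2, 225.9] 76 [193. 218.] [554. 347.  20.]
top bolt 0.22 [108.8, 205.9, 138.8, 254.5] 509 [127. 226.] [516. 585.  20.]
```

```bash
python3 - <<'E'
import cv2
a=cv2.imread('pics/top1.png')
cv2.imwrite('pics/top1c.png',cv2.resize(a[170:310,150:420],None,fx=2.9,fy=2.9,interpolation=cv2.INTER_CUBIC))
b=cv2.imread('pics/scene1.png')
cv2.imwrite('pics/scene1c.png',cv2.resize(b[90:290,160:420],None,fx=2.9,fy=2.9,interpolation=cv2.INTER_CUBIC))
E
```

```text
(no output)
```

View pics/top1c.png

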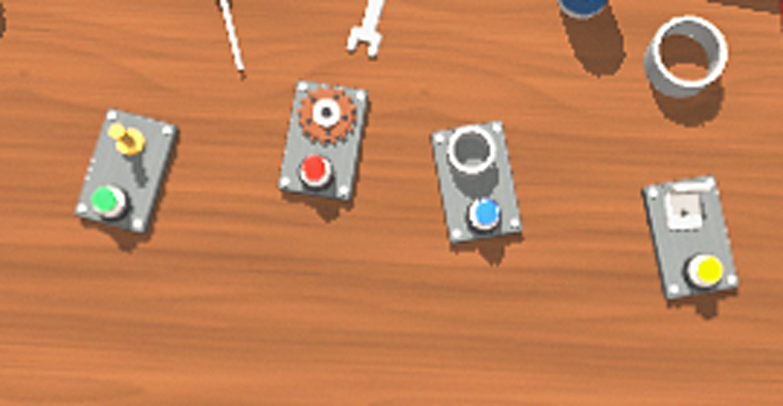

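View pics/scene1c.png

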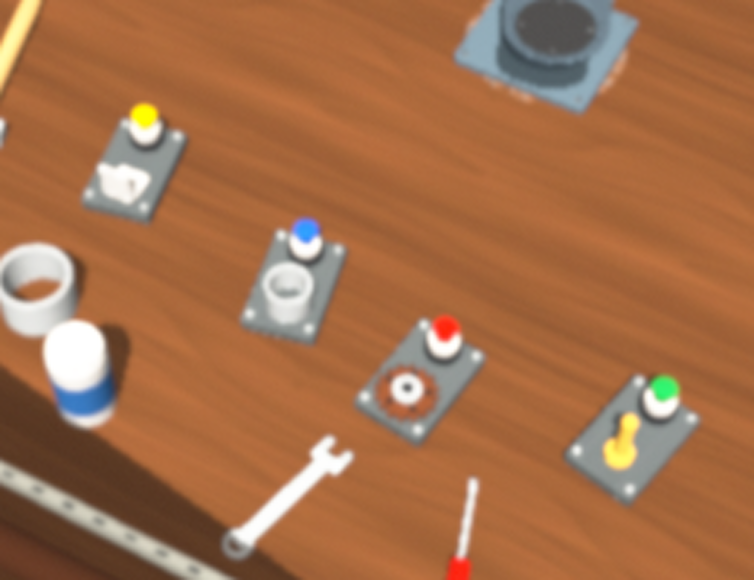

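The top view shows, in full-picture pixels, yellow at (394,263), blue (317,243), red (259,229) and green (186,239). The scene view agrees, with nothing tall near the path between the buttons. Next I'll fix their positions from colour in both views.

```bash
cat >> h.py <<'E'
HUE={"yellow":(24,34),"blue":(100,115),"red":(0,4),"green":(55,80)}
def blobs(im,col):
    hsv=cv2.cvtColor(im,cv2.COLOR_RGB2HSV);a,b=HUE[col]
    m=cv2.inRange(hsv,(a,170,120),(b,255,255))
    if col=="red": m|=cv2.inRange(hsv,(176,170,120),(180,255,255))
    n,l,st,c=cv2.connectedComponentsWithStats(m)
    return [(int(st[i,4]),c[i]) for i in range(1,n) if st[i,4]>=12]
def plan(xy,s=None):
    s=s or get_state();M=R.from_rotvec(s["orientation"]).as_matrix()
    return M.T@(np.array([xy[0],xy[1],s["ee_pos"][2]])-s["ee_pos"])/40
E
python3 - <<'E'
from h import *
for n in("top","scene"):
    im=cv2.imread(f"pics/{n}1.png")[:,:,::-1].copy()
    for c in HUE:
        for a,uv in blobs(im,c): 
            w=ray(n,uv,69)
            if 200<np.hypot(*w[:2])<725 and w[0]<570: print(n,c,a,np.round(uv,1),np.round(w,1))
s=get_state();print(np.round(R.from_rotvec(s["orientation"]).as_matrix(),3))
print(s["ee_pos"],plan((425,-363)),calibration("wrist")["mount"])
E
```

```text
top yellow 43 [394.1 262.7] [ 425.8 -361.1   69. ]
top blue 22 [317.8 243. ] [481.  -99.8  69. ]
top red 43 [258.  227.5] [524.5 107.8  69. ]
scene yellow 48 [209.2 129.2] [ 431.6 -360.7   69. ]
scene blue 25 [265.2 169.2] [488.1 -95.3  69. ]
scene blue 113 [505.5 195. ] [180.3 657.6  69. ]
scene red 42 [313.3 202.7] [529.4 109.1  69. ]
scene green 34 [388.5 223.4] [480.5 354.2  69. ]
[[ 0.451 -0.893 -0.   ]
 [-0.893 -0.451  0.   ]
 [-0.    -0.    -1.   ]]
[ 236.69492881 -468.60962708  256.29617372] [-2.34224758e-01 -5.39237976e+00  1.36649125e-05] [[ 9.99999575e-01  3.20573545e-04  8.64365100e-04 -1.95593843e-01]
 [ 5.36313162e-04 -9.64901916e-01 -2.62609986e-01 -6.66820099e+01]
 [ 7.49841727e-04  2.62610338e-01 -9.64901678e-01 -1.18040941e+02]
 [ 0.00000000e+00  0.00000000e+00  0.00000000e+00  1.00000000e+00]]
```

Call:
{"api": "move_arm", "payload": {
  "moves": [
    {"claw": 255, "travel": [-0.1, -1, 0], "angular": [0, 0, 0]},
    {"claw": 255, "travel": [-0.1, -1, 0.2], "angular": [0, 0, 0]},
    {"claw": 255, "travel": [-0.1, -1, 0.5], "angular": [0, 0, 0]},
    {"claw": 255, "travel": [0, -1, 0.5], "angular": [0, 0, 0]},
    {"claw": 255, "travel": [0, -0.4, 0.6], "angular": [0, 0, 0]}
  ]
}}

```text
clock: 1.72
ee_pos: [387.4, -379.8, 188.1]
orientation: [-2.678, 1.641, -0.007]
ft_force: [-0.1, -1.3, 0.9]
grip_width: 25.7
```

Call:
{"api": "move_arm", "payload": {
  "moves": [
    {"claw": 255, "travel": [0, 0, 0], "angular": [0, 0, 0]},
    {"claw": 255, "travel": [0, 0, 0], "angular": [0, 0, 0]},
    {"claw": 255, "travel": [0, 0, 0], "angular": [0, 0, 0]}
  ]
}}

```text
clock: 1.97
ee_pos: [383.1, -381.8, 187.8]
orientation: [2.675, -1.646, 0.0]
ft_force: [-0.9, 0.7, 0.9]
grip_width: -0.2
```

```bash
cat > look.py <<'E'
import sys
from h import *
col,name=sys.argv[1:3]
s=get_state();im=camera("wrist");save(name,im)
print(s["clock"],s["ee_pos"],s["ft_force"],s["grip_width"],s["qvel"].round(3))
for a,uv in blobs(im,col):
    if a>100:
        w=ray("wrist",uv,69,s);print(a,uv.round(1),w.round(1),"plan",plan(w,s).round(3))
E
python3 look.py yellow w1.png
```

```text
1.9667 [ 383.13621674 -381.80314707  187.78003211] [-0.91125455  0.68289535  0.87857946] -0.16716268520216124 [-0.021 -0.016  0.025 -0.001  0.001  0.001]
1536 [283.7 141.1] [ 427.6 -363.1   69. ] plan [ 8.300e-02 -1.203e+00 -1.000e-03]
```

View pics/w1.png

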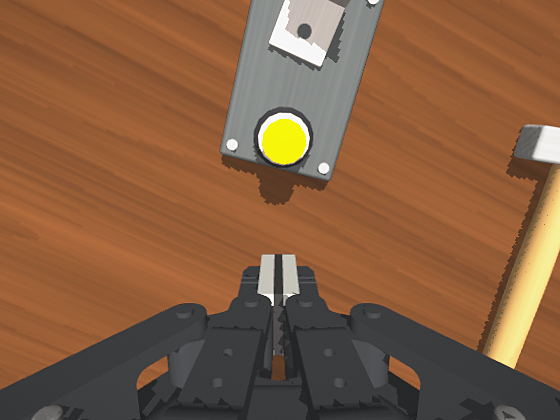

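The wrist view shows yellow at (284,141), placed at (427.6,-363.1), which agrees with the overhead cameras to about 2 mm. The shut fingertips show at (279,275). Moving above it.

Call:
{"api": "move_arm", "payload": {
  "moves": [
    {"claw": 255, "travel": [0.08, -0.8, 0.3], "angular": [0, 0, 0]},
    {"claw": 255, "travel": [0, -0.4, 0.8], "angular": [0, 0, 0]},
    {"claw": 255, "travel": [0, 0, 0.7], "angular": [0, 0, 0]},
    {"claw": 255, "travel": [0, 0, 0.2], "angular": [0, 0, 0]},
    {"claw": 255, "travel": [0, 0, 0], "angular": [0, 0, 0]}
  ]
}}

```text
clock: 2.43
ee_pos: [425.8, -362.1, 105.2]
orientation: [-2.674, 1.648, 0.007]
ft_force: [-0.8, -0.2, -0.7]
grip_width: -0.3
```

Call:
{"api": "move_arm", "payload": {
  "moves": [
    {"claw": 255, "travel": [0, 0, 0], "angular": [0, 0, 0]},
    {"claw": 255, "travel": [0, 0, 0], "angular": [0, 0, 0]}
  ]
}}

```text
clock: 2.6
ee_pos: [428.2, -364.4, 109.9]
orientation: [2.673, -1.648, 0.006]
ft_force: [0.6, -0.3, 1.5]
grip_width: -0.2
```

```bash
python3 look.py yellow w2.png; python3 - <<'E'
from h import *
s=get_state();M=R.from_rotvec(s["orientation"]).as_matrix()
for z in(20,25,30):print(z,proj("wrist",s["ee_pos"]+M@np.array([0,0,z]),s))
E
```

```text
2.6 [ 428.16965631 -364.39912401  109.8885021 ] [ 0.59463174 -0.25162813  1.53636008] -0.17322761345575338 [ 0.005 -0.003  0.01  -0.003 -0.     0.002]
1480 [274.8 245.7] [ 433.8 -359.7   69. ] plan [-0.041 -0.178  0.   ]
20 [278.77608013 280.10902561]
25 [278.75953877 274.84636695]
30 [278.74400444 269.90223746]
```

View pics/w2.png

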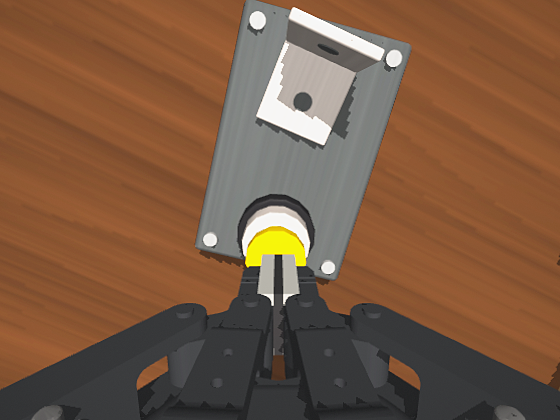

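The view shows the fingertip line within about 2 mm of the yellow cap's centre: the cap spans columns 245–306 and the tip is at 279. Nudging, then descending in small steps.

Call:
{"api": "move_arm", "payload": {
  "moves": [
    {"claw": 255, "travel": [-0.04, -0.04, 0.1], "angular": [0, 0, 0]},
    {"claw": 255, "travel": [0, 0, 0.05], "angular": [0, 0, 0]},
    {"claw": 255, "travel": [0, 0, 0.05], "angular": [0, 0, 0]},
    {"claw": 255, "travel": [0, 0, 0], "angular": [0, 0, 0]},
    {"claw": 255, "travel": [0, 0, 0], "angular": [0, 0, 0]}
  ]
}}

```text
clock: 3.07
ee_pos: [428.4, -360.2, 98.9]
orientation: [-2.676, 1.646, 0.001]
ft_force: [-0.0, -0.1, -0.1]
grip_width: -0.4
```

Call:
{"api": "move_arm", "payload": {
  "moves": [
    {"claw": 255, "travel": [0, 0, 0.05], "angular": [0, 0, 0]},
    {"claw": 255, "travel": [0, 0, 0], "angular": [0, 0, 0]}
  ]
}}

```text
clock: 3.23
ee_pos: [428.4, -360.2, 96.7]
orientation: [-2.676, 1.646, 0.001]
ft_force: [-0.2, -0.4, -0.0]
grip_width: 0.1
```

Call:
{"api": "move_arm", "payload": {
  "moves": [
    {"claw": 255, "travel": [0, 0, 0.05], "angular": [0, 0, 0]},
    {"claw": 255, "travel": [0, 0, 0], "angular": [0, 0, 0]}
  ]
}}

```text
clock: 3.4
ee_pos: [428.4, -360.2, 94.7]
orientation: [-2.676, 1.646, 0.001]
ft_force: [0.2, -0.5, -0.3]
grip_width: 0.5
```

Call:
{"api": "move_arm", "payload": {
  "moves": [
    {"claw": 255, "travel": [0, 0, 0.05], "angular": [0, 0, 0]},
    {"claw": 255, "travel": [0, 0, 0], "angular": [0, 0, 0]}
  ]
}}

```text
clock: 3.57
ee_pos: [428.6, -360.4, 93.0]
orientation: [-2.676, 1.646, -0.0]
ft_force: [-0.3, -0.2, -0.1]
grip_width: -0.5
```

Call:
{"api": "move_arm", "payload": {
  "moves": [
    {"claw": 255, "travel": [0, 0, 0.05], "angular": [0, 0, 0]},
    {"claw": 255, "travel": [0, 0, 0], "angular": [0, 0, 0]}
  ]
}}

```text
clock: 3.73
ee_pos: [428.6, -360.4, 91.1]
orientation: [2.676, -1.646, 0.0]
ft_force: [0.4, 0.7, 1.0]
grip_width: 0.1
```

Call:
{"api": "move_arm", "payload": {
  "moves": [
    {"claw": 255, "travel": [0, 0, 0.05], "angular": [0, 0, 0]},
    {"claw": 255, "travel": [0, 0, 0], "angular": [0, 0, 0]}
  ]
}}

```text
clock: 3.9
ee_pos: [428.6, -360.4, 89.0]
orientation: [2.676, -1.646, 0.0]
ft_force: [-0.2, 0.2, 1.5]
grip_width: -0.2
```

Call:
{"api": "move_arm", "payload": {
  "moves": [
    {"claw": 255, "travel": [0, 0, 0.05], "angular": [0, 0, 0]},
    {"claw": 255, "travel": [0, 0, 0], "angular": [0, 0, 0]}
  ]
}}

```text
clock: 4.07
ee_pos: [428.6, -360.4, 86.8]
orientation: [-2.676, 1.646, -0.0]
ft_force: [-0.4, 0.5, 0.3]
grip_width: -0.1
```

```bash
python3 look.py yellow w3.png; python3 - <<'E'
import cv2
a=cv2.imread('pics/w2.png')[180:320,190:370];b=cv2.imread('pics/w3.png')[180:320,190:370]
cv2.imwrite('pics/w23.png',cv2.resize(cv2.hconcat([a,b]),None,fx=2.2,fy=2.2))
E
```

```text
4.0667 [ 428.56629581 -360.39713723   86.83172011] [-0.43034852  0.49071445  0.28754239] -0.08539769073969251 [ 0.     0.001  0.003 -0.001  0.001  0.   ]
636 [289.  254.1] [ 441.3 -358.5   69. ] plan [ 0.101 -0.305  0.   ]
```

View pics/w23.png

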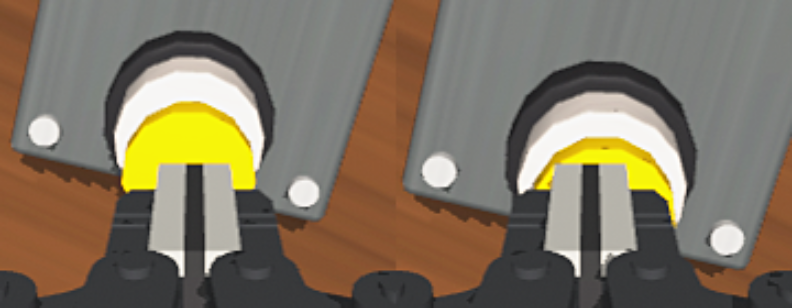

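```bash
cat > fit.py <<'E'
import sys
from h import *
from scipy.optimize import least_squares
def edges(im,col):  # upper edge of the cap's colour per column
    hsv=cv2.cvtColor(im,cv2.COLOR_RGB2HSV);a,b=HUE[col]
    m=cv2.inRange(hsv,(a,150,60),(b,255,255))
    if col=="red": m|=cv2.inRange(hsv,(176,150,60),(180,255,255))
    n,l,st,c=cv2.connectedComponentsWithStats(m);i=1+np.argmax(st[1:,4]);m=l==i
    xs=np.nonzero(m.any(0))[0];return xs,m.argmax(0)[xs],hsv,m
if __name__=="__main__":
    s=get_state();s["ee_pos"]=np.array(eval(sys.argv[3]))if len(sys.argv)>3 else s["ee_pos"]
    im=cv2.imread("pics/"+sys.argv[1])[:,:,::-1].copy();xs,ys,hsv,m=edges(im,sys.argv[2])
    print(list(zip(xs[::4],ys[::4])))
    t=np.linspace(0,2*np.pi,72)
    for z,r in((69,14.5),(63,14.5),(59,14.5),(48,18)):
        P=np.array([proj("wrist",[428+r*np.cos(a),-362+r*np.sin(a),z],s)for a in t])
        print(z,"cols",P[:,0].min().round(),P[:,0].max().round(),"top row",P[:,1].min().round(),"centre",proj("wrist",[428,-362,z],s).round())
    c=280;print([ (y,tuple(hsv[y,c])) for y in range(190,262,3)])
E
python3 fit.py w3.png yellow; echo; python3 fit.py w2.png yellow "[428.3,-362.5,107]"
```

```text
[(np.int64(253), np.int64(263)), (np.int64(257), np.int64(260)), (np.int64(261), np.int64(253)), (np.int64(265), np.int64(248)), (np.int64(269), np.int64(246)), (np.int64(273), np.int64(245)), (np.int64(277), np.int64(243)), (np.int64(281), np.int64(243)), (np.int64(285), np.int64(243)), (np.int64(289), np.int64(243)), (np.int64(293), np.int64(243)), (np.int64(297), np.int64(246)), (np.int64(301), np.int64(248)), (np.int64(305), np.int64(251)), (np.int64(309), np.int64(259)), (np.int64(313), np.int64(264))]
69 cols 246.0 318.0 top row 252.0 centre [282. 285.]
63 cols 247.0 316.0 top row 246.0 centre [282. 279.]
59 cols 248.0 315.0 top row 243.0 centre [282. 275.]
48 cols 242.0 321.0 top row 227.0 centre [281. 264.]
[(190, (np.uint8(60), np.uint8(4), np.uint8(125))), (193, (np.uint8(60), np.uint8(6), np.uint8(126))), (196, (np.uint8(53), np.uint8(8), np.uint8(126))), (199, (np.uint8(60), np.uint8(4), np.uint8(126))), (202, (np.uint8(60), np.uint8(4), np.uint8(126))), (205, (np.uint8(80), np.uint8(6), np.uint8(126))), (208, (np.uint8(135), np.uint8(18), np.uint8(28))), (211, (np.uint8(
[... 2136 characters left out ...]
 np.uint8(247))), (223, (np.uint8(15), np.uint8(2), np.uint8(247))), (226, (np.uint8(23), np.uint8(198), np.uint8(209))), (229, (np.uint8(25), np.uint8(244), np.uint8(230))), (232, (np.uint8(30), np.uint8(245), np.uint8(250))), (235, (np.uint8(30), np.uint8(245), np.uint8(247))), (238, (np.uint8(30), np.uint8(245), np.uint8(247))), (241, (np.uint8(30), np.uint8(245), np.uint8(247))), (244, (np.uint8(30), np.uint8(245), np.uint8(247))), (247, (np.uint8(30), np.uint8(245), np.uint8(247))), (250, (np.uint8(30), np.uint8(245), np.uint8(247))), (253, (np.uint8(30), np.uint8(247), np.uint8(255))), (256, (np.uint8(110), np.uint8(31), np.uint8(49))), (259, (np.uint8(30), np.uint8(5), np.uint8(48)))]
```

The cap fit puts yellow about 6 mm down. I'll go on until the stop's 3 N is felt.

Call:
{"api": "move_arm", "payload": {
  "moves": [
    {"claw": 255, "travel": [0, 0, 0.05], "angular": [0, 0, 0]},
    {"claw": 255, "travel": [0, 0, 0], "angular": [0, 0, 0]}
  ]
}}

```text
clock: 4.28
ee_pos: [428.6, -360.4, 84.8]
orientation: [-2.676, 1.646, -0.0]
ft_force: [-0.8, 1.0, 1.7]
grip_width: 0.2
```

Call:
{"api": "move_arm", "payload": {
  "moves": [
    {"claw": 255, "travel": [0, 0, 0.04], "angular": [0, 0, 0]},
    {"claw": 255, "travel": [0, 0, 0], "angular": [0, 0, 0]}
  ]
}}

```text
clock: 4.45
ee_pos: [428.6, -360.4, 83.5]
orientation: [2.676, -1.646, 0.0]
ft_force: [-0.6, -0.5, 3.3]
grip_width: 0.2
```

Call:
{"api": "move_arm", "payload": {
  "moves": [
    {"claw": 255, "travel": [0, 0, -0.3], "angular": [0, 0, 0]},
    {"claw": 255, "travel": [0, 0, -1], "angular": [0, 0, 0]},
    {"claw": 255, "travel": [0, 0, -1], "angular": [0, 0, 0]},
    {"claw": 255, "travel": [-0.74, -0.46, 0], "angular": [0, 0, 0]},
    {"claw": 255, "travel": [-0.74, -0.46, 0], "angular": [0, 0, 0]}
  ]
}}

```text
clock: 4.87
ee_pos: [436.5, -293.3, 180.5]
orientation: [2.672, -1.65, 0.014]
ft_force: [0.7, 1.8, -0.4]
grip_width: -0.1
```

Call:
{"api": "move_arm", "payload": {
  "moves": [
    {"claw": 255, "travel": [-0.74, -0.46, 0], "angular": [0, 0, 0]},
    {"claw": 255, "travel": [-0.74, -0.46, 0], "angular": [0, 0, 0]},
    {"claw": 255, "travel": [-0.74, -0.46, 0], "angular": [0, 0, 0]},
    {"claw": 255, "travel": [-0.74, -0.46, 0], "angular": [0, 0, 0]},
    {"claw": 255, "travel": [-0.74, -0.46, 0], "angular": [0, 0, 0]}
  ]
}}

```text
clock: 5.28
ee_pos: [449.8, -115.8, 176.2]
orientation: [-2.675, 1.647, -0.001]
ft_force: [0.2, 1.2, -0.4]
grip_width: -0.2
```

Call:
{"api": "move_arm", "payload": {
  "moves": [
    {"claw": 255, "travel": [0, 0, 0], "angular": [0, 0, 0]},
    {"claw": 255, "travel": [0, 0, 0], "angular": [0, 0, 0]},
    {"claw": 255, "travel": [0, 0, 0], "angular": [0, 0, 0]},
    {"claw": 255, "travel": [0, 0, 0], "angular": [0, 0, 0]}
  ]
}}

```text
clock: 5.62
ee_pos: [450.1, -118.3, 175.7]
orientation: [2.675, -1.647, 0.001]
ft_force: [-0.7, 0.4, 0.2]
grip_width: -0.2
```

```bash
python3 look.py blue w4.png
```

```text
5.6167 [ 450.07206375 -118.2675525   175.74733214] [-0.69696582  0.37397422  0.18755938] -0.1681440458073332 [-0.013  0.005  0.001 -0.001  0.004  0.001]
1635 [273.9 158.7] [483.3 -98.4  69. ] plan [-0.069 -0.964 -0.   ]
```

View pics/w4.png

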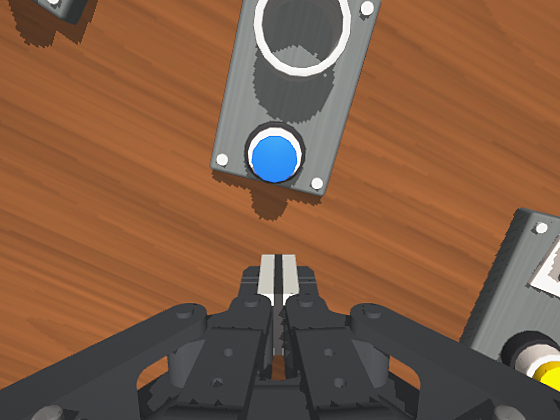

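Blue is at (274,159), placed at (483.3,-98.4), which agrees with the overhead cameras. Yellow is visible at lower right, clear of the gripper.

Call:
{"api": "move_arm", "payload": {
  "moves": [
    {"claw": 255, "travel": [-0.07, -0.9, 0.1], "angular": [0, 0, 0]},
    {"claw": 255, "travel": [0, -0.06, 0.9], "angular": [0, 0, 0]},
    {"claw": 255, "travel": [0, 0, 0.7], "angular": [0, 0, 0]},
    {"claw": 255, "travel": [0, 0, 0.1], "angular": [0, 0, 0]},
    {"claw": 255, "travel": [0, 0, 0], "angular": [0, 0, 0]}
  ]
}}

```text
clock: 6.08
ee_pos: [480.7, -97.7, 100.9]
orientation: [2.673, -1.648, -0.01]
ft_force: [-1.0, 0.1, -0.1]
grip_width: 0.3
```

Call:
{"api": "move_arm", "payload": {
  "moves": [
    {"claw": 255, "travel": [0, 0, 0], "angular": [0, 0, 0]},
    {"claw": 255, "travel": [0, 0, 0], "angular": [0, 0, 0]},
    {"claw": 255, "travel": [0, 0, 0], "angular": [0, 0, 0]},
    {"claw": 255, "travel": [0, 0, 0], "angular": [0, 0, 0]}
  ]
}}

```text
clock: 6.42
ee_pos: [484.2, -98.2, 105.6]
orientation: [-2.675, 1.646, -0.006]
ft_force: [0.5, -0.7, 0.4]
grip_width: 0.1
```

Call:
{"api": "move_arm", "payload": {
  "moves": [
    {"claw": 255, "travel": [0, 0, 0.1], "angular": [0, 0, 0]},
    {"claw": 255, "travel": [0, 0, 0.05], "angular": [0, 0, 0]},
    {"claw": 255, "travel": [0, 0, 0.05], "angular": [0, 0, 0]},
    {"claw": 255, "travel": [0, 0, 0.05], "angular": [0, 0, 0]},
    {"claw": 255, "travel": [0, 0, 0], "angular": [0, 0, 0]}
  ]
}}

```text
clock: 6.83
ee_pos: [483.0, -97.5, 93.1]
orientation: [2.676, -1.646, -0.0]
ft_force: [0.6, -0.7, 0.0]
grip_width: 0.1
```

Call:
{"api": "move_arm", "payload": {
  "moves": [
    {"claw": 255, "travel": [0, 0, 0.05], "angular": [0, 0, 0]},
    {"claw": 255, "travel": [0, 0, 0.05], "angular": [0, 0, 0]},
    {"claw": 255, "travel": [0, 0, 0], "angular": [0, 0, 0]}
  ]
}}

```text
clock: 7.08
ee_pos: [483.0, -97.5, 89.2]
orientation: [2.676, -1.646, -0.0]
ft_force: [0.4, 0.0, 0.5]
grip_width: 0.0
```

Call:
{"api": "move_arm", "payload": {
  "moves": [
    {"claw": 255, "travel": [0, 0, 0.05], "angular": [0, 0, 0]},
    {"claw": 255, "travel": [0, 0, 0.05], "angular": [0, 0, 0]},
    {"claw": 255, "travel": [0, 0, 0], "angular": [0, 0, 0]}
  ]
}}

```text
clock: 7.33
ee_pos: [483.0, -97.5, 85.1]
orientation: [-2.676, 1.646, 0.0]
ft_force: [-0.1, 0.0, 0.5]
grip_width: 0.4
```

Call:
{"api": "move_arm", "payload": {
  "moves": [
    {"claw": 255, "travel": [0, 0, 0.04], "angular": [0, 0, 0]},
    {"claw": 255, "travel": [0, 0, 0], "angular": [0, 0, 0]}
  ]
}}

```text
clock: 7.5
ee_pos: [483.1, -97.5, 83.8]
orientation: [-2.676, 1.646, 0.0]
ft_force: [-0.3, 0.2, 2.4]
grip_width: 0.1
```

Call:
{"api": "move_arm", "payload": {
  "moves": [
    {"claw": 255, "travel": [0, 0, 0.02], "angular": [0, 0, 0]},
    {"claw": 255, "travel": [0, 0, 0], "angular": [0, 0, 0]}
  ]
}}

```text
clock: 7.67
ee_pos: [483.1, -97.6, 83.3]
orientation: [-2.676, 1.646, -0.0]
ft_force: [-0.8, 0.2, 4.3]
grip_width: -0.0
```

Call:
{"api": "move_arm", "payload": {
  "moves": [
    {"claw": 255, "travel": [0, 0, -0.3], "angular": [0, 0, 0]},
    {"claw": 255, "travel": [0, 0, -1], "angular": [0, 0, 0]},
    {"claw": 255, "travel": [0, 0, -1], "angular": [0, 0, 0]},
    {"claw": 255, "travel": [0, 0, 0], "angular": [0, 0, 0]}
  ]
}}

```text
clock: 8.0
ee_pos: [487.3, -99.1, 184.4]
orientation: [-2.673, 1.644, -0.023]
ft_force: [2.1, -0.4, 1.3]
grip_width: 0.0
```

Call:
{"api": "move_arm", "payload": {
  "moves": [
    {"claw": 255, "travel": [-0.82, -0.46, 0], "angular": [0, 0, 0]},
    {"claw": 255, "travel": [-0.82, -0.46, 0], "angular": [0, 0, 0]},
    {"claw": 255, "travel": [-0.82, -0.46, 0], "angular": [0, 0, 0]},
    {"claw": 255, "travel": [-0.82, -0.46, 0], "angular": [0, 0, 0]},
    {"claw": 255, "travel": [-0.82, -0.46, 0], "angular": [0, 0, 0]}
  ]
}}

```text
clock: 8.42
ee_pos: [491.4, 91.9, 175.8]
orientation: [-2.675, 1.647, -0.002]
ft_force: [0.7, -0.2, 1.0]
grip_width: 0.2
```

Call:
{"api": "move_arm", "payload": {
  "moves": [
    {"claw": 255, "travel": [0, 0, 0], "angular": [0, 0, 0]},
    {"claw": 255, "travel": [0, 0, 0], "angular": [0, 0, 0]},
    {"claw": 255, "travel": [0, 0, 0], "angular": [0, 0, 0]},
    {"claw": 255, "travel": [0, 0, 0], "angular": [0, 0, 0]}
  ]
}}

```text
clock: 8.75
ee_pos: [491.4, 89.3, 175.3]
orientation: [2.674, -1.648, 0.001]
ft_force: [-0.1, -0.3, -0.1]
grip_width: -0.3
```

```bash
python3 look.py red w5.png
```

```text
8.75 [491.38180805  89.29364981 175.28084085] [-0.12470273 -0.34133776 -0.11748896] -0.2975192715931522 [-0.015 -0.001 -0.002  0.     0.002  0.002]
1644 [276.7 158. ] [525.8 107.8  69. ] plan [-0.026 -0.977 -0.   ]
```

View pics/w5.png

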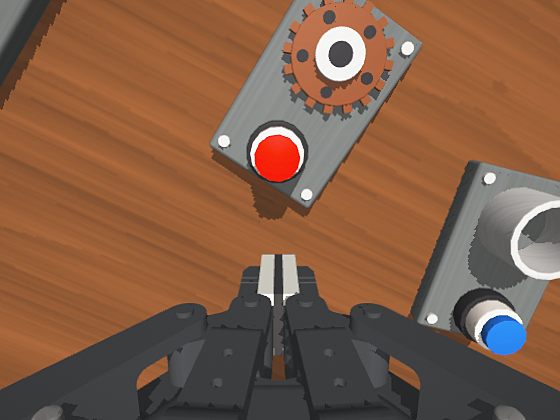

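Red is at (277,158), placed at (525.8,107.8), consistent with the overhead view. Blue is at lower right (503,335), so I'll check its height before touching red.

```bash
python3 - <<'E'
from h import *
s=get_state();im=cv2.imread("pics/w5.png")[:,:,::-1].copy();print(blobs(im,"blue"))
for z in(69,65,62,59):print("blue",z,proj("wrist",[483.3,-98.4,z],s).round(1))
# same check for yellow in w4 picture
s["ee_pos"]=np.array([450.07,-118.27,175.75])
im=cv2.imread("pics/w4.png")[:,:,::-1].copy()
print(blobs(im,"yellow"))
for z in(69,59):
    P=np.array([proj("wrist",[428+14.5*np.cos(a),-362+14.5*np.sin(a),z],s) for a in np.linspace(0,6.28,60)])
    print("yellow left,top edge",z,P.min(0).round(1))
m=cv2.inRange(cv2.cvtColor(im,cv2.COLOR_RGB2HSV),(20,150,60),(34,255,255));ys,xs=np.nonzero(m);k=(xs>500)&(ys>300);print(xs[k].min(),ys[k].min())
E
```

```text
[(1257, array([504.27366746, 334.72951472]))]
blue 69 [516.5 347.1]
blue 65 [512.8 343.6]
blue 62 [510.2 341. ]
blue 59 [507.6 338.4]
[(499, array([549.47294589, 374.49699399]))]
yellow left,top edge 69 [549.6 376.5]
yellow left,top edge 59 [539.8 366.8]
533 362
```

Both agree with caps about 10 mm down: blue is predicted at 507.6 px and seen at 504.3 (516.5 if up), and yellow's left edge is predicted at 540 and seen at 533. On to red.

Call:
{"api": "move_arm", "payload": {
  "moves": [
    {"claw": 255, "travel": [-0.03, -0.9, 0.1], "angular": [0, 0, 0]},
    {"claw": 255, "travel": [0, -0.06, 0.9], "angular": [0, 0, 0]},
    {"claw": 255, "travel": [0, 0, 0.7], "angular": [0, 0, 0]},
    {"claw": 255, "travel": [0, 0, 0.1], "angular": [0, 0, 0]},
    {"claw": 255, "travel": [0, 0, 0], "angular": [0, 0, 0]}
  ]
}}

```text
clock: 9.22
ee_pos: [522.6, 107.3, 100.3]
orientation: [2.671, -1.647, -0.008]
ft_force: [-0.0, 0.6, -0.3]
grip_width: -0.1
```

Call:
{"api": "move_arm", "payload": {
  "moves": [
    {"claw": 255, "travel": [0, 0, 0], "angular": [0, 0, 0]},
    {"claw": 255, "travel": [0, 0, 0], "angular": [0, 0, 0]},
    {"claw": 255, "travel": [0, 0, 0], "angular": [0, 0, 0]},
    {"claw": 255, "travel": [0, 0, 0], "angular": [0, 0, 0]}
  ]
}}

```text
clock: 9.55
ee_pos: [526.3, 108.6, 105.4]
orientation: [-2.674, 1.645, -0.005]
ft_force: [-0.1, 0.6, -0.3]
grip_width: 0.1
```

Call:
{"api": "move_arm", "payload": {
  "moves": [
    {"claw": 255, "travel": [0, 0, 0.1], "angular": [0, 0, 0]},
    {"claw": 255, "travel": [0, 0, 0.05], "angular": [0, 0, 0]},
    {"claw": 255, "travel": [0, 0, 0.05], "angular": [0, 0, 0]},
    {"claw": 255, "travel": [0, 0, 0.05], "angular": [0, 0, 0]},
    {"claw": 255, "travel": [0, 0, 0], "angular": [0, 0, 0]}
  ]
}}

```text
clock: 9.97
ee_pos: [524.8, 108.8, 92.7]
orientation: [2.676, -1.646, -0.0]
ft_force: [0.3, -0.2, 0.5]
grip_width: -0.2
```

Call:
{"api": "move_arm", "payload": {
  "moves": [
    {"claw": 255, "travel": [0, 0, 0.05], "angular": [0, 0, 0]},
    {"claw": 255, "travel": [0, 0, 0.05], "angular": [0, 0, 0]},
    {"claw": 255, "travel": [0, 0, 0.05], "angular": [0, 0, 0]},
    {"claw": 255, "travel": [0, 0, 0.04], "angular": [0, 0, 0]},
    {"claw": 255, "travel": [0, 0, 0], "angular": [0, 0, 0]}
  ]
}}

```text
clock: 10.38
ee_pos: [524.9, 108.7, 85.1]
orientation: [2.676, -1.646, -0.0]
ft_force: [-0.7, -0.3, 0.3]
grip_width: 0.0
```

Call:
{"api": "move_arm", "payload": {
  "moves": [
    {"claw": 255, "travel": [0, 0, 0.03], "angular": [0, 0, 0]},
    {"claw": 255, "travel": [0, 0, 0], "angular": [0, 0, 0]}
  ]
}}

```text
clock: 10.55
ee_pos: [524.9, 108.7, 84.1]
orientation: [2.676, -1.646, -0.0]
ft_force: [-0.5, -0.2, 1.8]
grip_width: 0.0
```

Call:
{"api": "move_arm", "payload": {
  "moves": [
    {"claw": 255, "travel": [0, 0, 0.02], "angular": [0, 0, 0]},
    {"claw": 255, "travel": [0, 0, 0], "angular": [0, 0, 0]}
  ]
}}

```text
clock: 10.72
ee_pos: [525.0, 108.7, 83.6]
orientation: [-2.676, 1.646, -0.0]
ft_force: [-0.7, 0.5, 2.5]
grip_width: -0.1
```

Call:
{"api": "move_arm", "payload": {
  "moves": [
    {"claw": 255, "travel": [0, 0, -0.3], "angular": [0, 0, 0]},
    {"claw": 255, "travel": [0, 0, -1], "angular": [0, 0, 0]},
    {"claw": 255, "travel": [0, 0, -1], "angular": [0, 0, 0]},
    {"claw": 255, "travel": [0, 1, -0.2], "angular": [0, 0, 0]},
    {"claw": 255, "travel": [0, 0.5, -0.5], "angular": [0, 0, 0]}
  ]
}}

```text
clock: 11.13
ee_pos: [469.1, 80.9, 203.4]
orientation: [2.674, -1.644, -0.005]
ft_force: [-0.5, 0.5, -0.8]
grip_width: 0.0
```

Call:
{"api": "move_arm", "payload": {
  "moves": [
    {"claw": 255, "travel": [0, 0, 0], "angular": [0, 0, 0]},
    {"claw": 255, "travel": [0, 0, 0], "angular": [0, 0, 0]},
    {"claw": 255, "travel": [0, 0, 0], "angular": [0, 0, 0]},
    {"claw": 255, "travel": [0, 0, 0], "angular": [0, 0, 0]},
    {"claw": 255, "travel": [0, 0, 0], "angular": [0, 0, 0]}
  ]
}}

```text
clock: 11.55
ee_pos: [471.3, 81.9, 202.4]
orientation: [2.675, -1.645, -0.002]
ft_force: [0.3, 0.1, -0.7]
grip_width: 0.1
```

```bash
python3 look.py red w6.png; python3 - <<'E'
from h import *
s=get_state()
for z in(69,65,62,59):print("red",z,proj("wrist",[525.8,107.8,z],s).round(1),"blue",proj("wrist",[483.3,-98.4,z],s).round(1))
im=cv2.imread("pics/w6.png")[:,:,::-1].copy();print(blobs(im,"red"),blobs(im,"blue"))
im=camera("scene");save("scene2.png",im)
old=cv2.imread("pics/scene1.png")[:,:,::-1].copy()
for c,xy in(("yellow",(427.6,-363.1)),("blue",(483.3,-98.4)),("red",(525.8,107.8)),("green",(475,353))):
    f=lambda i:[u.round(1) for a,u in blobs(i,c) if abs(u-proj("scene",[*xy,64])).max()<12]
    print(c,f(old),f(im),"expected shift 10mm",proj("scene",[*xy,59])-proj("scene",[*xy,69]))
cv2.imwrite('pics/scene2c.png',cv2.resize(im[90:290,160:420,::-1],None,fx=2.9,fy=2.9,interpolation=cv2.INTER_CUBIC))
E
```

```text
11.55 [471.33298922  81.85919337 202.43050451] [ 0.32369157  0.08208073 -0.68851891] 0.10049007935779583 [ 0.001  0.002  0.     0.005 -0.    -0.001]
1279 [280.6 120.3] [525.7 108.   69. ] plan [ 0.031 -1.508 -0.002]
red 69 [280.9 120.2] blue [501.5 299.9]
red 65 [280.9 120.1] blue [498.4 297.3]
red 62 [280.8 119.9] blue [496.1 295.3]
red 59 [280.8 119.8] blue [493.9 293.5]
[(1279, array([280.55433933, 120.28068804]))] [(1071, array([490.99159664, 290.96638655]))]
yellow [array([209.2, 129.2])] [array([209.6, 130.5])] expected shift 10mm [0.25812631 1.85688207]
blue [array([265.2, 169.2])] [array([265.2, 170.5])] expected shift 10mm [0.01166077 1.77884484]
red [array([313.3, 202.7])] [array([313.2, 204.1])] expected shift 10mm [-0.22657756  1.69050756]
green [array([388.5, 223.4])] [array([388.4, 223.3])] expected shift 10mm [-0.61296975  1.62403614]
```

View pics/scene2c.png

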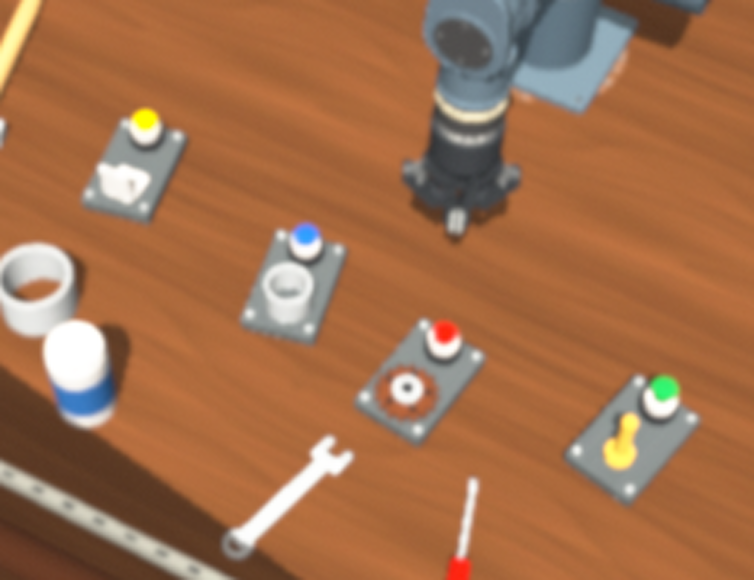

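```bash
python3 -c "
from cell import *
print(sign_off())"
```

```text
the job is handed in; nothing more can be done
None
```

I tapped the yellow, blue and red buttons down in that order with the shut fingertips, then backed off and handed the job in at about 11.6 s. `sign_off` gave no verdict.

**Force and height:** each tap ended with the TCP at 83.3–83.6 mm, where the geometry puts the cap fully in at 84 mm. The last force readings were 3.3 N (yellow), 4.3 N (blue) and 2.5 N (red). They rose only near 84 mm, as they would on reaching the stop. No reading came near the 15 N limit.

**Last scene picture:**
- **Pressed caps:** all three had moved down 1.3–1.4 px, against 1.7–1.9 px expected for 10 mm. That works out to about 7–8 mm, less than the force and height suggest but still over the 6 mm needed. The measurement is coarse at this resolution.
- **Green button:** it had moved only 0.1 px, so I take it as still up.
- **Parts and bystanders:** those in the picture look unmoved by eye; I did not measure them. Most of the hammer and the brush were outside the crop I viewed.
- **Arm:** it stood clear of everything, with the fingertips about 177 mm above the bench.

**Checks that disagreed:** the wrist-camera pictures agreed with blue and yellow being down, but were about 3 to 7 px off the predicted positions. For red, the wrist view was from too directly above to show its depth. A rough comparison of how large its cap appeared hinted at only about 3 mm; I gave it less weight than the scene and force readings.

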